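# Lay an upright bracket down on its rest

## Task

Tip the tall upright bracket over the low foot stop so that it lies on its flat face, sloping up across the rubber pad of the rest. Do it by pushing with the fingers only - do not grip the bracket or lift it - and let it down gently, held back by a finger all the way instead of letting it topple. Leave the barrel, the block and the clip that stand around the rest where they are.

Things in the scene. Friction and masses are not known exactly. Their poses are not given: they have to be found in the camera images.
- rest: Low aluminium lay-down rest, fixed to the table: base plate 118 (x) by 90 mm (y) with a steel foot stop 7 mm high, 10 mm deep across one end (x 0 to 10 mm) and a rubber-topped saddle near the other, which ends at x = 114 mm; free table beyond. Origin: table level, middle of the stop's outer face. x points the way the bracket is to be tipped, z up.
- rest_pad (a point): Centre of the top of the rest's rubber pad (30 by 76 mm), at x = 97 mm of the rest, 42 mm above the table. The pad slopes up along the rest's x by 20 degrees, in line with the top outer edge of the foot stop (x = 0, z = 7 mm).
- bracket: Black L-bracket, loose, about 0.2 kg, standing on its foot 1 to 5 mm outside the foot stop, flat front face to the rest, square within 4 degrees. Web 18 mm thick (x -18 to 0), 50 wide (y), 150 high (z); flange 10 mm thick back to x = -46 mm, ribs on the back below z = 60. Origin: middle of the front face's lower edge; x out of the front face, z up the web.
- bracket_top (a point): Middle of the upper edge of the bracket's front face, 150 mm up. The bracket's mass centre is about 12 mm behind the front face, 67 mm up: past 10 degrees of tilt it falls unless held back. Lying on the rest it is tilted 70 degrees from upright, this edge overhanging the pad by about 20 to 40 mm, 48 to 60 mm above the table.
- barrel: Bystander: black printed barrel with a crenellated rim, 52 mm across, 90 mm tall, standing loose to one side of the rest. Origin at the centre of its underside.
- block: Bystander: black drilled block 27x36x35 mm, loose, to one side of the rest. Origin at the centre of its underside.
- clip: Bystander: black printed clip 26x81x31 mm, loose, lying beyond the far end of the rest. Origin at the centre of its underside.
There are look-alikes about, which are no part of the job. There is more than one size of the bracket; the job needs the smallest.

How it is judged:
At the end, for the whole second after the job is handed in: Bracket at rest, front face down on pad and stop (over 0.3 N): z axis 64 to 76 deg from vertical, square to the rest within 14 deg; bracket_top 105 to 165 mm along the rest's x, within 35 mm of its middle line, 40 to 75 mm above the table (angle between bracket's own z axis and vertical between 1.12 and 1.32 rad and angle between the y axis of bracket and the y axis of rest, either way round below 0.25 rad and x of bracket_top in the frame of rest between 0.105 and 0.165 m and y of bracket_top in the frame of rest between -0.035 and 0.035 m and z of bracket_top in the frame of rest between 0.04 and 0.075 m and contact force between bracket and rest above 0.3 N and linear speed of bracket below 0.02 m/s and angular speed of bracket below 0.1 rad/s); the robot touches nothing.
It fails at once if the bracket topples or is dropped (turns faster than 5 rad/s) (angular speed of bracket above 5 rad/s).
It fails at once if the bracket is lifted (its foot edge more than 30 mm above the table) (height (world z) of bracket above 0.03 m).
It fails at once if the bracket is gripped or pressed hard (over 15 N from the fingers) (contact force between the fingers and bracket above 15 N).
It fails at once if the barrel, the block or the clip is moved more than 15 mm (distance of any of barrel, block, clip from where it was at the start of the episode above 0.015 m).
It also fails if it takes over 48 s, if anything falls off the work surface, if the arm or the gripper's body presses on something with over 40 N, if the wrist force passes 120 N, or if a joint passes its speed limit or range.

## Robot

A 6-joint arm with a two-finger parallel gripper is mounted at the origin on a cart in front of the work surface, level with it; the furniture and walls round the work are solid. World frame = base frame: x ahead of the robot, y to its left, z up, the work surface at z = 0. Lengths are in m, angles in rad, forces in N, time in s.
With the tool pointing down it reaches from about 0.15 to 0.775 m from the base axis. Payload 6.1 kg.
Tool frame: the origin (TCP) lies where the fingers leave the gripper's body, on its centre line; the fingertips stand nose_length ahead of it and the grasp point (between the pads) lies 54 mm ahead of it (nose_length is the distance from the TCP to the fingertips, in m); z points along the fingers, y is the line along which they close (so a half turn about z gives the same grasp; the last joint's range is limited). The gripper opens to 85 mm and grips with 20 to 120 N. Pads are 22 mm wide; open, the fingers measure 114 mm over their backs; the gripper's body (76 mm by 85 mm) begins 54 mm behind the grasp point. The pads swing forward as they close: fully open they stand 13 mm farther back than shut.
Start: joints at [1.255, 0.126, -0.04, 1.405, 0, 1.571], TCP at [0.163, 0.499, 0.304] pointing down, gripper open.
Joint ranges: [-2.72, 2.72], [-0.95, 1.95], [-1.27, 1.35], [-1.78, 2.02], [-1.46, 1.47], [-3.14, 3.14]. Speed limits (rad/s): [2.39, 2.39, 3.01, 3.14, 3.14, 3.14].

## Interface

Orientations are given as a rotation vector (axis times angle).
In Python, from bench import sense, grab_frame, calibration, close_job, search_frame, cut_out, tip_of, nose_length gives the robot as it stands.
- The arm moves only by the shell command python3 -m inch 'ROWS' [FORCE]. ROWS is JSON, a list that holds one entry, the list of rows, each a list of 5 numbers: the opening, from -1 (shut) to 1 (fully open), then the shift along the tool's x, y, z in m, then the turn about the tool's z in degrees. In form: [[[gripper, tx, ty, tz, roll], ...]]. A call has exactly 8 rows; each row is the pose to reach, as a shift and turn from the pose commanded when the call began, along the tool's axes at that moment; what a row does not reach only later rows make up. A row lasts 1/8 s, in which the tool goes at most 62.5 mm and 10.7 degrees, less where a joint would pass 70% of its speed; a pose out of reach is approached as far as the arm can. A call with a gripper value outside its range is refused whole. The fingers move at their own pace and stop on an object; FORCE is the grip in N (left out, the last holds). Time passes only in rows, so rows that repeat a pose let the fingers close, or fill a call up. It gives the time, the measured TCP pose, the force, the opening and the grip force at its end, in the units of the state.
- sense(): the state, without advancing time (a new reading comes with each control period).
- grab_frame(name): name is "scene" or "top" or "wrist"; returns the picture (420x560x3 uint8, red, green, blue); there is no depth.
- calibration(name): a dict with "camera_matrix" (3x3 intrinsics, pixels), "k1" (the pictures are not rectified: a ray, as slopes to the right and down, at radius r is drawn at 1 + k1 r^2 times it, then the intrinsics apply), "world_to_cam" (4x4, takes a point from world to camera coordinates); the wrist camera has in their place "T_tool_cam" (4x4, takes a point from camera to tool coordinates, whose origin is the TCP and whose axes are the flange's). Camera axes: x right, y up, looking along -z (the intrinsics and any distortion apply to the point x, -y, -z); pixel columns grow to the right and rows downward; lengths in m; the calibration is good to about 2 mm. A picture is of the moment at which its call begins: read the wrist's pose just before it. calibration takes no time and is no camera call.
- close_job(): hands the job in; it is judged then, once.
Trained networks look in the newest picture that a camera, given by its name, has taken for a name from the list of things; names that differ only in an ending like _2 or _b are one class to them, and where a whole thing is asked for, a point or a joint stands for the part that bears it (a point fixed in the world has none). Each returns a list of dicts, best first, with "conf" (0 to 1); they miss things now and then, are a little off and sometimes report something else, mostly with a low value. They report only what shows in the picture. A call takes as long as a camera call. They do not tell look-alikes from the thing itself.
- search_frame(target, camera): "rect" ([left, top, right, bottom] in pixels, round what is visible of it).
- cut_out(target, camera): "region" (420x560 bool, what is visible of it) and "rect" ([left, top, right, bottom] in pixels, round what is visible of it).
- tip_of(target, camera): "point" ([column, row] in pixels: a listed point, or the origin of a listed thing).
The state is a dict: "time": time; "joint_pos": joint angles; "joint_velocities": joint speeds; "joint_efforts": joint torques, N m; "ee_pos": TCP position; "tcp_rot": TCP orientation; "contact_force": force on the tool from outside, world axes, zero at the start; "moment": the same for the moment, N m; "width": finger opening in m; "finger_force": force on a finger pad.
Only numpy, scipy, OpenCV 4.12 (cv2) and the standard library are available. Lean on these libraries where they do the work, as an engineer would, in place of code of your own. Each camera call takes 0.05 s, during which the arm holds its last target. There are 200 camera calls.

## Working session

There is one attempt and no reset: what is moved stays moved. The work goes in short steps, Python scripts to look and compute and a shell command to move; the robot and the scene stay as the last step left them, time stands still between calls to the robot, and variables do not carry over. Pictures are saved under pics/ and viewed, at most 10 in all, crops included, and the job is handed in when it is done.

```bash
ls; mkdir -p pics; cat > h.py <<'E'
import numpy as np,cv2
from bench import *
from scipy.spatial.transform import Rotation as R
def ray(cam,px,st=None):
    c=calibration(cam);K=np.array(c["camera_matrix"])
    d=(np.array(px,float)-K[:2,2])/[K[0,0],K[1,1]]
    u=d.copy()
    for _ in range(20): u=d/(1+c["k1"]*(u@u))
    v=np.array([u[0],-u[1],-1])
    if "world_to_cam" in c: T=np.linalg.inv(np.array(c["world_to_cam"]))
    else:
        W=np.eye(4);W[:3,:3]=R.from_rotvec(st["tcp_rot"]).as_matrix();W[:3,3]=st["ee_pos"];T=W@np.array(c["T_tool_cam"])
    return T[:3,3],T[:3,:3]@v
def onz(cam,px,z,st=None):
    o,d=ray(cam,px,st);return o+d*(z-o[2])/d[2]
def proj(cam,p,st=None):
    c=calibration(cam);K=np.array(c["camera_matrix"])
    if "world_to_cam" in c: T=np.array(c["world_to_cam"])
    else:
        W=np.eye(4);W[:3,:3]=R.from_rotvec(st["tcp_rot"]).as_matrix();W[:3,3]=st["ee_pos"];T=np.linalg.inv(W@np.array(c["T_tool_cam"]))
    q=T[:3,:3]@p+T[:3,3];u=np.array([q[0],-q[1]])/-q[2];u=u*(1+c["k1"]*(u@u));return K[:2,:2]@u+K[:2,2]
E
python3 - <<'E'
from h import *
np.set_printoptions(precision=3,suppress=True)
s=sense();print({k:np.round(v,3) for k,v in s.items()},nose_length() if callable(nose_length) else nose_length)
for cam in("scene","top"):
    im=grab_frame(cam);cv2.imwrite(f"pics/{cam}0.png",im[...,::-1])
    c=calibration(cam);print(cam,np.linalg.inv(np.array(c["world_to_cam"])))
    for n in("rest","bracket","barrel","block","clip"):
        print(n,[(np.round(r["rect"]),round(r["conf"],2)) for r in search_frame(n,cam)][:5])
    for n in("rest","rest_pad","bracket","bracket_top"):
        print(n,[(np.round(r["point"]),round(r["conf"],2)) for r in tip_of(n,cam)][:5])
print(sense()["time"])
a=cv2.imread("pics/scene0.png");b=cv2.imread("pics/top0.png")
E
```

```text
pics
{'time': np.float64(0.0), 'joint_pos': array([ 1.255,  0.126, -0.041,  1.405,  0.   ,  1.571]), 'joint_velocities': array([ 0.   ,  0.001,  0.   ,  0.001,  0.001, -0.001]), 'joint_efforts': array([ -0.   , -43.592,  35.292,   0.017,  -0.   ,  -0.   ]), 'ee_pos': array([0.163, 0.499, 0.303]), 'tcp_rot': array([-0.494, -3.102,  0.003]), 'contact_force': array([ 0.264, -0.411, -0.115]), 'moment': array([0.015, 0.009, 0.036]), 'finger_force': np.float64(0.0), 'width': np.float64(0.085)} 0.0726
scene [[-0.999 -0.022  0.041  0.636]
 [ 0.045 -0.666  0.744  0.732]
 [ 0.012  0.745  0.667  0.681]
 [ 0.     0.     0.     1.   ]]
rest [(array([235., 206., 294., 258.]), 0.77)]
bracket [(array([262., 149., 292., 213.]), 0.95), (array([325., 110., 368., 206.]), 0.62), (array([249., 101., 283., 182.]), 0.62)]
barrel [(array([317., 211., 348., 262.]), 0.94)]
block [(array([202., 181., 224., 203.]), 0.94)]
clip [(array([220., 288., 265., 316.]), 0.78)]
rest [(array([275., 213.]), 0.7)]
rest_pad [(array([255., 232.]), 0.71)]
bracket [(array([274., 213.]), 0.71), (array([272., 181.]), 0.71), (array
[... 220 characters left out ...]
.999 -0.018  0.031  0.124]
 [ 0.028  0.129  0.991  1.135]
 [ 0.     0.     0.     1.   ]]
rest [(array([256., 170., 319., 230.]), 0.55)]
bracket [(array([353., 175., 390., 217.]), 0.87), (array([314., 259., 366., 291.]), 0.74), (array([314., 184., 334., 226.]), 0.73)]
barrel [(array([243., 241., 275., 263.]), 0.66)]
block [(array([324., 137., 336., 162.]), 0.84), (array([311., 186., 335., 226.]), 0.43)]
clip [(array([199., 167., 217., 200.]), 0.49)]
rest []
rest_pad [(array([272., 186.]), 0.78)]
bracket [(array([356., 206.]), 0.71), (array([313., 208.]), 0.57), (array([330., 283.]), 0.55)]
bracket_top [(array([319., 200.]), 0.67), (array([345., 287.]), 0.59), (array([376., 193.]), 0.56)]
1.0
```

```bash
python3 - <<'E'
import cv2
a=cv2.imread("pics/scene0.png")[90:330,180:400];b=cv2.imread("pics/top0.png")[120:310,180:410]
a=cv2.resize(a,(550,600),interpolation=cv2.INTER_CUBIC);b=cv2.resize(b,(690,570),interpolation=cv2.INTER_CUBIC)
cv2.imwrite("pics/sc.png",a);cv2.imwrite("pics/tc.png",b)
from h import *
np.set_printoptions(precision=4,suppress=True)
def tri(a,b):
    (o1,d1),(o2,d2)=ray("scene",a),ray("top",b)
    A=np.c_[d1,-d2];t=np.linalg.lstsq(A,o2-o1,rcond=None)[0]
    p,q=o1+t[0]*d1,o2+t[1]*d2;return (p+q)/2,np.linalg.norm(p-q)
for n,x,y in(("btop",(274,153),(319,200)),("btop2",(266,106),(376,193)),("btop3",(363,121),(345,287)),("pad",(255,232),(272,186)),("borig",(274,213),(313,208))):print(n,*tri(x,y))
E
```

```text
btop [0.6094 0.0107 0.155 ] 0.0007087523941870656
btop2 [ 0.6188 -0.0958  0.194 ] 0.007142466246915047
btop3 [ 0.4381 -0.0271  0.2004] 0.0003497303986093012
pad [0.6538 0.1024 0.0385] 0.009945863822732033
borig [ 0.6109  0.0072 -0.0038] 0.0035038214149211502
```

View pics/sc.png

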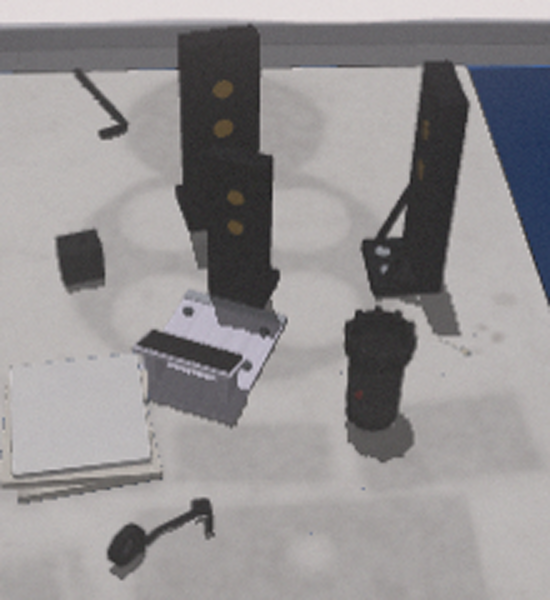

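View pics/tc.png

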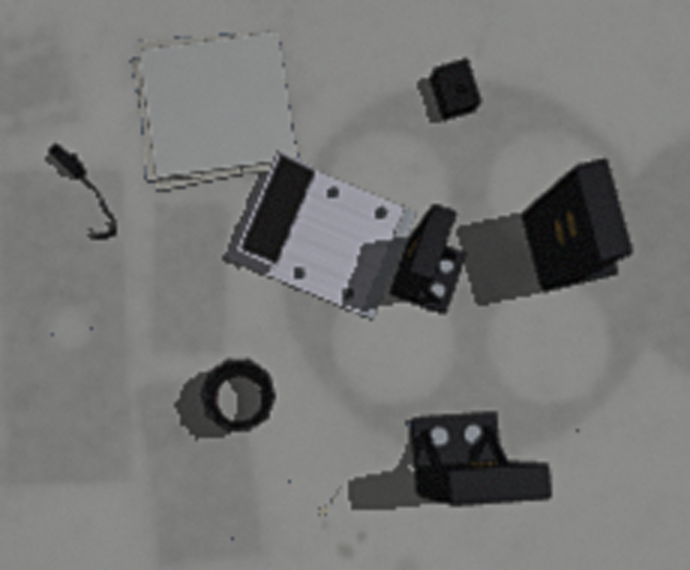

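The bracket wanted is the one at the rest: (277,181) in scene, (324,205) in top, top edge measured at z = 0.155. The look-alikes are at scene (266,141), 194 mm high, and (346,158), 200 mm high; both are taller. I chose the one standing at the rest's stop. The clip is at scene (242,302), the block at (213,192) and the barrel at (332,237).

```bash
python3 - <<'E'
from h import *
np.set_printoptions(precision=4,suppress=True)
f=lambda x,y:(180+(x+.5)/3-.5,120+(y+.5)/3-.5)
P=[onz("top",f(*p),z) for p,z in(((283,152),.047),((313,168),.037),((277,264),.037),((243,248),.047))]
c=np.mean(P,0);ly=(P[0]+P[1]-P[2]-P[3])/2;print("pad c",c,"len",np.linalg.norm(ly),"yaw y",np.degrees(np.arctan2(ly[1],ly[0])))
print("corners",*P)
for q in((408,207),(375,318),(225,257)):print("plate",onz("top",f(*q),.004))
# scene pad corners 2.5x
g=lambda x,y:(180+(x+.5)/2.5-.5,90+(y+.5)/2.5-.5)
for q,z in(((148,330),.037),((244,353),.037),((232,376),.047),((133,351),.047)):print("scene pad",onz("scene",g(*q),z))
for q in((210,148),(272,156)):print("br top corner",onz("scene",g(*q),.15))
for n,q in(("barrel",(238,395)),):print(n,onz("top",f(*q),.09))
print("block",onz("top",f(455,88),.035),"clip",onz("scene",g(150,545),.01),onz("scene",g(208,505),.02))
for q in((415,415),(550,490),(445,500)):print("decoy3",onz("top",f(*q),.2))
s=sense();print(R.from_rotvec(s["tcp_rot"]).as_matrix())
print(tip_of("bracket_top","top")[0])
E
```

```text
pad c [0.6515 0.1002 0.042 ] len 0.07763143076590338 yaw y -22.518211460147327
corners [0.6927 0.0966 0.047 ] [0.6821 0.0741 0.037 ] [0.6101 0.1026 0.037 ] [0.6212 0.1276 0.047 ]
plate [0.6566 0.0001 0.004 ]
plate [0.5714 0.0281 0.004 ]
plate [0.6204 0.1416 0.004 ]
scene pad [0.6803 0.0734 0.037 ]
scene pad [0.6063 0.101  0.037 ]
scene pad [0.6166 0.1342 0.047 ]
scene pad [0.6905 0.1059 0.047 ]
br top corner [ 0.6289 -0.0103  0.15  ]
br top corner [0.5816 0.0016 0.15  ]
barrel [0.5119 0.1328 0.09  ]
block [ 0.7422 -0.0351  0.035 ] clip [0.677  0.2569 0.01  ] [0.6365 0.2316 0.02  ]
decoy3 [0.493  0.0215 0.2   ]
decoy3 [ 0.4448 -0.0612  0.2   ]
decoy3 [0.4401 0.0046 0.2   ]
[[-0.9505  0.3106  0.    ]
 [ 0.3106  0.9505 -0.    ]
 [-0.     -0.     -1.    ]]
{'point': [319.0, 200.0], 'conf': 0.67}
```

```bash
python3 -m inch '[[[1,-0.048,-0.028,0,0],[1,-0.096,-0.056,0,0],[1,-0.144,-0.084,0,0],[1,-0.192,-0.112,0,0],[1,-0.24,-0.14,0,1],[1,-0.288,-0.168,0,2],[1,-0.336,-0.195,0,3],[1,-0.384,-0.223,0,3]]]'; cat > st.py <<'E'
from h import *
np.set_printoptions(precision=4,suppress=True)
O=np.array([.615,.0116]);a=np.radians(68.8);u=np.array([np.cos(a),np.sin(a)]);n=np.array([-u[1],u[0]])
def st(tgt=None):
    s=sense();M=R.from_rotvec(s["tcp_rot"]).as_matrix();p=np.array(s["ee_pos"])
    F=np.array(s["contact_force"])
    print("t",round(s["time"],2),"tcp",p,"rest x,y",(p[:2]-O)@u,(p[:2]-O)@n,"tooly",np.degrees(np.arctan2(M[1,1],M[0,1])),"w",round(s["width"],4),"Fu,n,z",F[:2]@u,F[:2]@n,F[2])
    if tgt is not None:print("shift",M.T@(np.array(tgt)-p))
    return s
E
python3 -c "
from st import *
st([.6061,.0023,.303]);print(nose_length)"
```

```text
time: 2.05
ee_pos: [0.4598, 0.1663, 0.3041]
tcp_rot: [0.575, 3.088, 0.001]
contact_force: [1.5, 1.3, 0.3]
width: 0.0851
finger_force: 0.0
t 2.05 tcp [0.4598 0.1663 0.3041] rest x,y 0.08807740232147608 0.2005867799881842 tooly 68.89329387433617 w 0.0851 Fu,n,z 1.7125098869616941 -0.8949925355467477 0.3334909566574451
shift [-0.1955 -0.1003  0.0011]
0.0726
```

```bash
python3 -m inch '[[[1,-0.04,-0.02,0,0],[1,-0.085,-0.043,0,0],[1,-0.13,-0.067,0,0],[1,-0.17,-0.088,0,0],[1,-0.19,-0.097,0,0],[1,-0.195,-0.1,0,0],[1,-0.195,-0.1,0,0],[1,-0.195,-0.1,0,0]]]'; 
python3 - <<'E'
from st import *
s=st([.6061,.0023,.303])
im=grab_frame("wrist");cv2.imwrite("pics/w1.png",im[...,::-1]);print(calibration("wrist"))
for r in tip_of("bracket_top","wrist")[:4]:print(r, onz("wrist",r["point"],.15,s))
for r in tip_of("rest_pad","wrist")[:3]:print(r, onz("wrist",r["point"],.042,s))
for r in tip_of("bracket","wrist")[:3]:print(r, onz("wrist",r["point"],.0,s))
E
```

```text
time: 3.05
ee_pos: [0.6042, 0.0051, 0.3042]
tcp_rot: [0.573, 3.089, 0.0]
contact_force: [-0.1, -0.7, 0.2]
width: 0.0855
finger_force: 0.0
t 3.05 tcp [0.6042 0.0051 0.3042] rest x,y -0.009941852245685915 0.007748549462267212 tooly 68.96501583028291 w 0.0855 Fu,n,z -0.7213902057460381 -0.2010074521025968 0.2246828158102753
shift [-0.0028 -0.002   0.0012]
{'camera_matrix': array([[308.1374,   0.    , 276.0473],
       [  0.    , 308.1374, 210.1302],
       [  0.    ,   0.    ,   1.    ]]), 'k1': -0.052456895458216364, 'T_tool_cam': array([[ 0.0008,  0.963 ,  0.2695,  0.0673],
       [ 1.    , -0.0007, -0.0006, -0.0009],
       [-0.0003,  0.2695, -0.963 , -0.0706],
       [ 0.    ,  0.    ,  0.    ,  1.    ]])}
{'point': [282.9, 226.1], 'conf': 0.81} [0.6136 0.0064 0.15  ]
{'point': [370.7, 193.5], 'conf': 0.77} [0.6478 0.1003 0.042 ]
{'point': [205.8, 219.4], 'conf': 0.71} [ 0.6184 -0.0971  0.    ]
{'point': [279.3, 186.0], 'conf': 0.58} [0.6116 0.0059 0.    ]
```

View pics/w1.png

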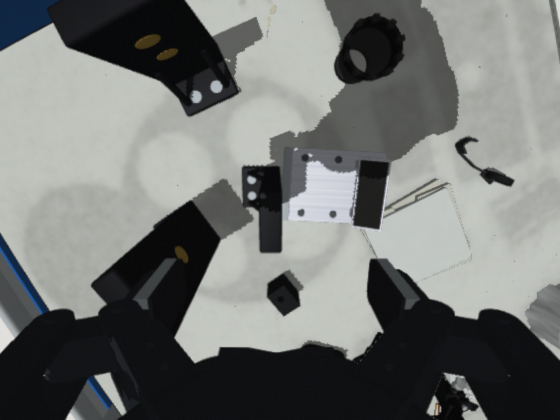

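The wrist view shows the small bracket with its top front edge at column 282, rows 205-252. It stands at the stop of the rest (plate's left edge at column 288), and the pad is at (371,195). The barrel is at (370,48), the block at (285,295) and the clip at (485,165). The fingertips are near (170,265) and (380,265).

```bash
python3 - <<'E'
from st import *
s=sense()
im=cv2.cvtColor(cv2.imread("pics/w1.png"),cv2.COLOR_BGR2GRAY)
def a(p,q,z):
    P,Q=onz("wrist",p,z,s),onz("wrist",q,z,s);d=P-Q;return P,Q,np.degrees(np.arctan2(d[1],d[0])),np.linalg.norm(d)
print("pad low edge",a((353.5,228),(360.5,160.5),.037))
print("pad high edge",a((382.5,229.5),(389.5,163),.047))
print("br top front",a((282.5,252),(281.5,205),.152))
print("br top back",a((259.5,252),(260,205),.152))
c=cv2.resize(cv2.imread("pics/w1.png")[140:265,230:400],None,fx=4,fy=4,interpolation=cv2.INTER_CUBIC);cv2.imwrite("pics/w1c.png",c)
E
```

```text
pad low edge (array([0.6821, 0.0708, 0.037 ]), array([0.6101, 0.1011, 0.037 ]), np.float64(-22.83673693521836), np.float64(0.07804495337279933))
pad high edge (array([0.6915, 0.0999, 0.047 ]), array([0.6217, 0.1274, 0.047 ]), np.float64(-21.490439112623438), np.float64(0.07507315429139436))
br top front (array([ 0.6331, -0.0014,  0.152 ]), array([0.5973, 0.0113, 0.152 ]), np.float64(-19.532553811362504), np.float64(0.03797656119351424))
br top back (array([ 0.6267, -0.0182,  0.152 ]), array([ 0.5915, -0.0038,  0.152 ]), np.float64(-22.404567676508186), np.float64(0.03797887346524325))
```

View pics/w1c.png

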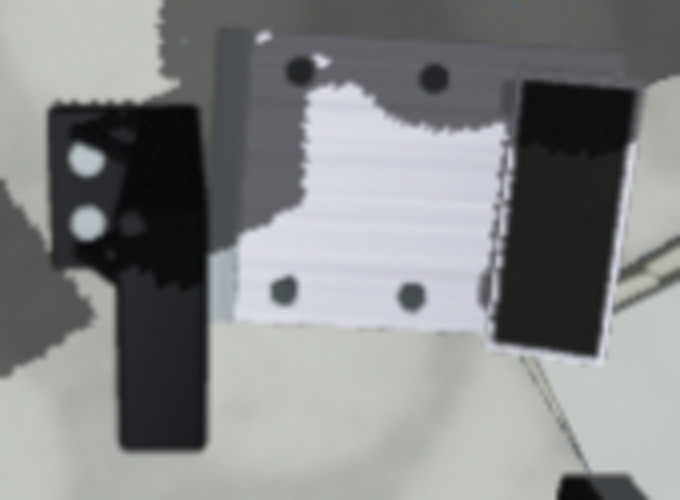

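```bash
python3 -m inch '[[[1,-0.0055,-0.0043,0.01,0],[1,-0.0055,-0.0043,0.03,0],[1,-0.0055,-0.0043,0.05,0],[1,-0.0055,-0.0043,0.07,0],[1,-0.0055,-0.0043,0.09,0],[1,-0.0055,-0.0043,0.105,0],[0,-0.0055,-0.0043,0.112,0],[0,-0.0055,-0.0043,0.112,0]]]'; 
python3 - <<'E'
from st import *
s=st([.6077,-.0009,.192])
im=grab_frame("wrist");cv2.imwrite("pics/w2.png",im[...,::-1])
im=grab_frame("scene")[80:280,180:400];cv2.imwrite("pics/s2.png",cv2.resize(im[...,::-1],None,fx=3,fy=3,interpolation=cv2.INTER_CUBIC))
for r in tip_of("bracket_top","wrist")[:4]:print(r, onz("wrist",r["point"],.15,s))
E
```

```text
time: 4.25
ee_pos: [0.6082, -0.0017, 0.1915]
tcp_rot: [-0.575, -3.088, 0.0]
contact_force: [-0.0, -0.3, 0.1]
width: 0.0516
finger_force: 0.0
t 4.25 tcp [ 0.6082 -0.0017  0.1915] rest x,y -0.01486597001712492 0.0014776825694738812 tooly 68.90478858737488 w 0.0516 Fu,n,z -0.25039941144984224 -0.08857438920202675 0.09574260531175244
shift [ 0.0008  0.0006 -0.0005]
{'point': [299.9, 292.8], 'conf': 0.85} [0.6108 0.0069 0.15  ]
```

View pics/w2.png

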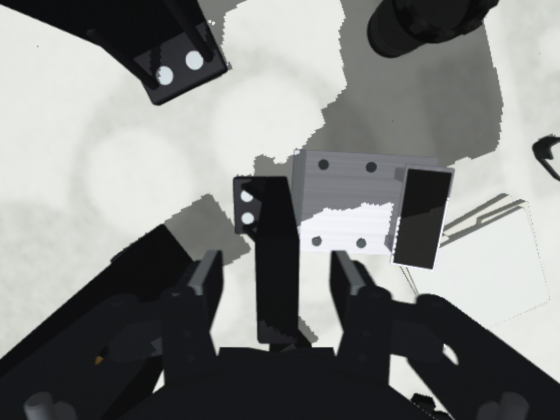

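View pics/s2.png

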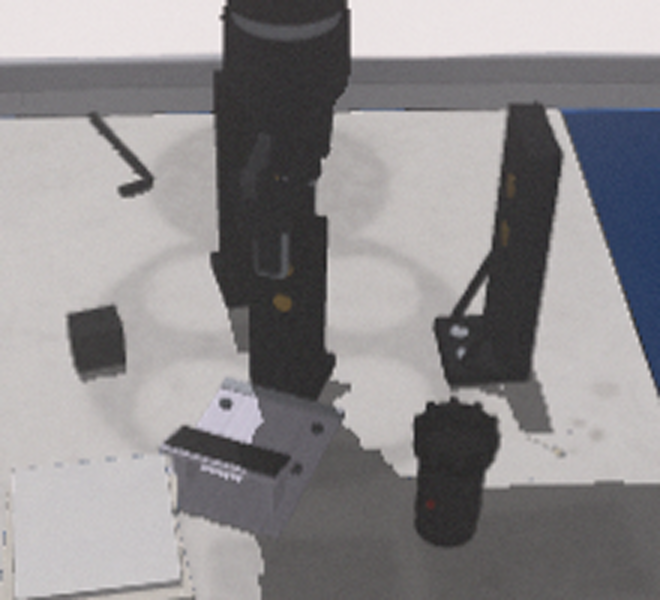

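The wrist view shows the web (columns 257-299) centred between the pads (219 and 335), and the scene view agrees. Next I'll narrow the gap and push.

```bash
python3 - <<'E'
from st import *
s=sense();p=np.array(s["ee_pos"])
for off in (.026,.04):
  for z in(.11,.12,.13,.14):
    q=np.r_[p[:2]+off*u,z];print(off,z,proj("scene",q)*3-[540,240])
E
python3 -m inch '[[[-0.2,0,0,0,0],[-0.2,0,0.004,0,0],[-0.2,0,0.008,0,0],[-0.2,0,0.012,0,0],[-0.2,0,0.016,0,0],[-0.2,0,0.019,0,0],[-0.2,0,0.022,0,0],[-0.2,0,0.022,0,0]]]'
cat >> st.py <<'E'
def br():
    st()
    for cam in("scene","top"):
        grab_frame(cam)
    P={}
    for cam in("scene","top"):
        r=[x for x in tip_of("bracket_top",cam)]
        for x in r[:4]:
            # intersect with plane y_rest=0
            o,d=ray(cam,x["point"]);t=-((o[:2]-O)@n)/(d[:2]@n);q=o+t*d
            X=(q[:2]-O)@u
            if cam=="scene" or True: print(cam,np.round(x["point"]),round(x["conf"],2),"rest x,z on midplane",round(X,4),round(q[2],4))
E
python3 -c "
from st import *
br()"
```

```text
0.026 0.11 [269.467  286.7389]
0.026 0.12 [269.4162 274.5633]
0.026 0.13 [269.3653 262.2127]
0.026 0.14 [269.3146 249.6842]
0.04 0.11 [262.1053 299.7287]
0.04 0.12 [261.9991 287.5098]
0.04 0.13 [261.8923 275.1124]
0.04 0.14 [261.7848 262.5333]
time: 5.4
ee_pos: [0.6163, 0.019, 0.1918]
tcp_rot: [-0.575, -3.088, 0.0]
contact_force: [0.1, -0.8, 0.9]
width: 0.0337
finger_force: 0.0
t 5.4 tcp [0.6163 0.019  0.1918] rest x,y 0.007404711619437493 0.0014905938535139315 tooly 68.92204162165686 w 0.0337 Fu,n,z -0.741696671143039 -0.3704031484172402 0.8567534427566823
scene [362. 123.] 0.73 rest x,z on midplane -1.405 -0.6176
scene [272. 159.] 0.72 rest x,z on midplane -0.0038 0.1381
```

```bash
cat >> st.py <<'E'
def edge(t,x0=-.005,y=.002):
    c=np.tan(t)*.007
    if c<-x0: X,Z=x0+.15*np.sin(t),.15*np.cos(t)
    else:
        X,Z=.1415*np.sin(t),.007+.1415*np.cos(t)
    return np.r_[O+X*u+y*n,Z],X,Z
def th(cams=("wrist","scene","top")):
    s=st()
    for cam in cams:
        grab_frame(cam)
        for x in tip_of("bracket_top",cam)[:4]:
            T=np.radians(np.arange(0,80,.5));e=[np.linalg.norm(proj(cam,edge(t)[0],s)-x["point"]) for t in T];i=int(np.argmin(e))
            if e[i]<15:print(cam,np.round(x["point"]),round(x["conf"],2),"theta",np.degrees(T[i]),"err px",round(e[i],1),"edge x,z",edge(T[i])[1:])
E
python3 -c "
from st import *
th()"
```

```text
t 5.6 tcp [0.6162 0.0188 0.1919] rest x,y 0.007125556977507788 0.0014684855330250734 tooly 68.90094869799849 w 0.0345 Fu,n,z 0.1400998053989461 -0.3179145593045542 -0.24627285624241796
wrist [284. 293.] 0.65 theta 5.5 err px 1.4 edge x,z (np.float64(0.009376862878033597), np.float64(0.14930942975507683))
scene [270. 159.] 0.87 theta 5.5 err px 0.2 edge x,z (np.float64(0.009376862878033597), np.float64(0.14930942975507683))
```

Two cameras agree on 5.5° of tilt. I'll push on past the balance point, where it should come to lean on the front finger.

```bash
python3 -m inch '[[[-0.2,0,0.002,0,0],[-0.2,0,0.004,0,0],[-0.2,0,0.006,0,0],[-0.2,0,0.008,0,0],[-0.2,0,0.01,0,0],[-0.2,0,0.012,0,0],[-0.2,0,0.014,0,0],[-0.2,0,0.014,0,0]]]'
python3 -c "
from st import *
th()"
```

```text
time: 6.9
ee_pos: [0.6213, 0.0321, 0.1919]
tcp_rot: [-0.575, -3.089, -0.0]
contact_force: [0.3, 0.3, 0.4]
width: 0.0341
finger_force: 0.1
t 6.9 tcp [0.6213 0.0321 0.1919] rest x,y 0.02136976788895904 0.001520679705129629 tooly 68.91581364905396 w 0.0341 Fu,n,z 0.42403041909958117 -0.15605038250555164 0.4212413465149849
wrist [318. 288.] 0.66 theta 17.0 err px 3.3 edge x,z (np.float64(0.038855755708410517), np.float64(0.1434457133944553))
scene [268. 169.] 0.8 theta 14.999999999999998 err px 1.7 edge x,z (np.float64(0.03382285676537811), np.float64(0.14488887394336025))
top [298. 194.] 0.53 theta 17.5 err px 2.1 edge x,z (np.float64(0.04010586992564097), np.float64(0.14305754261223402))
```

```bash
python3 -m inch '[[[-0.15,0,0.003,0.001,0],[-0.12,0,0.007,0.003,0],[-0.09,0,0.011,0.005,0],[-0.06,0,0.015,0.007,0],[-0.03,0,0.019,0.009,0],[0,0,0.023,0.012,0],[0,0,0.027,0.014,0],[0,0,0.028,0.014,0]]]'
python3 -c "
from st import *
th()"
```

```text
time: 8.2
ee_pos: [0.6313, 0.0583, 0.1776]
tcp_rot: [-0.575, -3.088, 0.0]
contact_force: [-1.4, 1.2, -0.6]
width: 0.0429
finger_force: 0.1
t 8.2 tcp [0.6313 0.0583 0.1776] rest x,y 0.049421145006511416 0.001674366050332617 tooly 68.92060613262802 w 0.0429 Fu,n,z 0.5690872466701693 1.7172961993817335 -0.594733868854337
wrist [325. 292.] 0.78 theta 29.500000000000004 err px 5.4 edge x,z (np.float64(0.06886353401552006), np.float64(0.13055335439098495))
scene [262. 187.] 0.87 theta 30.5 err px 2.4 edge x,z (np.float64(0.0711307544441056), np.float64(0.12924437406622888))
```

```bash
python3 -m inch '[[[0.05,0,0.003,0.002,0],[0.1,0,0.006,0.005,0],[0.14,0,0.009,0.008,0],[0.18,0,0.013,0.012,0],[0.22,0,0.016,0.016,0],[0.25,0,0.02,0.02,0],[0.27,0,0.023,0.024,0],[0.27,0,0.0235,0.024,0]]]'
python3 -c "
from st import *
th()"
```

```text
time: 9.5
ee_pos: [0.6397, 0.0801, 0.1534]
tcp_rot: [-0.575, -3.088, 0.0]
contact_force: [-0.5, 1.7, -0.1]
width: 0.0543
finger_force: 0.2
t 9.5 tcp [0.6397 0.0801 0.1534] rest x,y 0.07282942294899998 0.0017938844852800366 tooly 68.92015227024825 w 0.0543 Fu,n,z 1.42497296588267 1.1365112630480128 -0.1138626545898062
wrist [336. 290.] 0.84 theta 43.5 err px 1.4 edge x,z (np.float64(0.09740217246066617), np.float64(0.1096404734982387))
scene [249. 204.] 0.74 theta 44.5 err px 5.4 edge x,z (np.float64(0.09917866089842889), np.float64(0.1079249385553167))
```

```bash
python3 -m inch '[[[0.32,0,0.001,0.003,0],[0.38,0,0.002,0.006,0],[0.43,0,0.003,0.009,0],[0.48,0,0.004,0.012,0],[0.53,0,0.006,0.015,0],[0.58,0,0.007,0.017,0],[0.6,0,0.008,0.018,0],[0.6,0,0.008,0.018,0]]]'
python3 - <<'E'
from st import *
th()
im=grab_frame("wrist");cv2.imwrite("pics/w3.png",im[...,::-1])
E
```

```text
time: 10.8
ee_pos: [0.6427, 0.0875, 0.1358]
tcp_rot: [-0.575, -3.088, 0.0]
contact_force: [0.2, 0.3, 0.2]
width: 0.0685
finger_force: 0.3
t 10.8 tcp [0.6427 0.0875 0.1358] rest x,y 0.08075556077469738 0.0016186865427601591 tooly 68.91258683941572 w 0.0685 Fu,n,z 0.36930916054295887 -0.060360512937486274 0.1543349635562573
wrist [348. 280.] 0.79 theta 54.0 err px 13.0 edge x,z (np.float64(0.11447590470405505), np.float64(0.09017161319938495))
scene [251. 224.] 0.73 theta 58.5 err px 1.0 edge x,z (np.float64(0.12064858325610403), np.float64(0.08093354690730677))
```

View pics/w3.png

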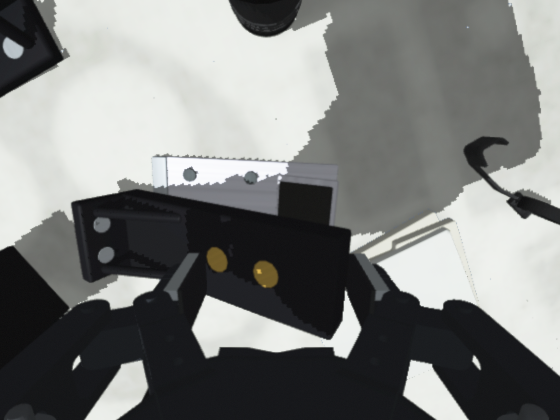

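The web is lying evenly between the fingers, with its end at (340,285) on the front finger. It has not twisted noticeably, and the barrel and clip have not moved. I'll continue slowly.

```bash
python3 -m inch '[[[0.64,0,0,0.002,0],[0.68,0,0,0.004,0],[0.72,0,-0.001,0.006,0],[0.76,0,-0.001,0.008,0],[0.8,0,-0.001,0.01,0],[0.84,0,-0.002,0.012,0],[0.88,0,-0.002,0.014,0],[0.88,0,-0.002,0.015,0]]]'
python3 -c "
from st import *
th()"
```

```text
time: 12.15
ee_pos: [0.642, 0.0856, 0.1207]
tcp_rot: [-0.575, -3.088, -0.0]
contact_force: [-0.2, 0.4, 0.3]
width: 0.0799
finger_force: 0.2
t 12.15 tcp [0.642  0.0856 0.1207] rest x,y 0.07871501454058026 0.001615925495674837 tooly 68.90584271058376 w 0.0799 Fu,n,z 0.24250116660900053 0.35303689167665697 0.25044239431342374
scene [251. 232.] 0.96 theta 64.5 err px 1.8 edge x,z (np.float64(0.12771581773550525), np.float64(0.06791732019837378))
```

```bash
python3 -m inch '[[[0.91,0,0,0.001,0],[0.94,0,0,0.002,0],[0.97,0,0,0.004,0],[1,0,0,0.006,0],[1,0,0.001,0.008,0],[1,0,0.002,0.009,0],[1,0,0.003,0.009,0],[1,0,0.004,0.009,0]]]'
python3 - <<'E'
from st import *
th()
im=grab_frame("scene")[140:290,180:380];cv2.imwrite("pics/s4.png",cv2.resize(im[...,::-1],None,fx=4,fy=4,interpolation=cv2.INTER_CUBIC))
E
```

```text
time: 13.45
ee_pos: [0.6435, 0.0894, 0.112]
tcp_rot: [0.575, 3.088, 0.0]
contact_force: [-0.3, -0.0, -0.1]
width: 0.0855
finger_force: 0.0
t 13.45 tcp [0.6435 0.0894 0.112 ] rest x,y 0.08282857214860648 0.001552584465888485 tooly 68.91007842397734 w 0.0855 Fu,n,z -0.15719807299413924 0.2683791731010542 -0.0736127118528832
scene [253. 234.] 0.73 theta 65.5 err px 4.2 edge x,z (np.float64(0.12875951982903086), np.float64(0.06567909383585784))
```

View pics/s4.png

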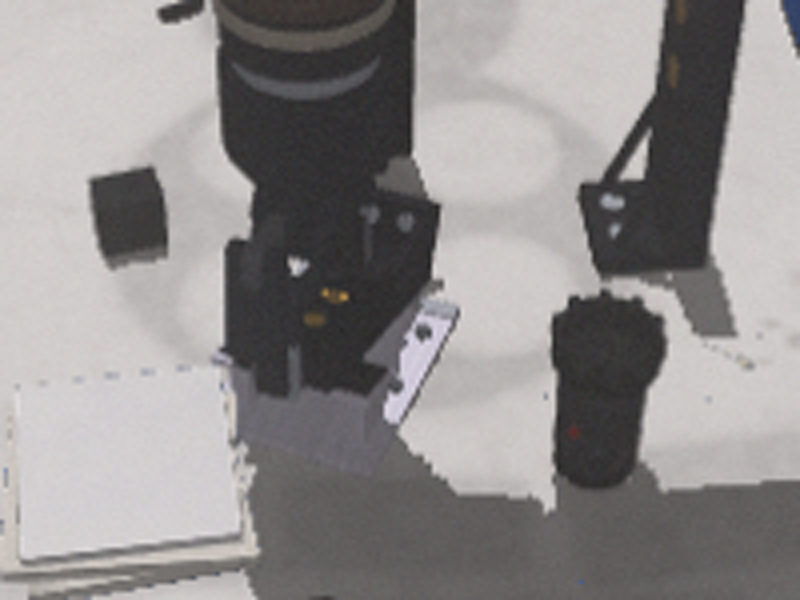

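The bracket is nearly flat on the rest, its end near (330,380) in the crop, and the finger force is now zero. I'll back the front finger off a bit more and then check.

```bash
python3 -m inch '[[[1,0,0.001,0,0],[1,0,0.002,0,0],[1,0,0.003,-0.001,0],[1,0,0.004,-0.001,0],[1,0,0.005,-0.001,0],[1,0,0.006,-0.002,0],[1,0,0.007,-0.002,0],[1,0,0.007,-0.002,0]]]'
python3 - <<'E'
from st import *
th()
im=grab_frame("wrist");cv2.imwrite("pics/w5.png",im[...,::-1])
E
```

```text
time: 14.8
ee_pos: [0.646, 0.0959, 0.1139]
tcp_rot: [0.575, 3.089, 0.0]
contact_force: [-1.0, -0.2, -0.0]
width: 0.0855
finger_force: 0.0
t 14.8 tcp [0.646  0.0959 0.1139] rest x,y 0.08978530308341998 0.0016136872073071846 tooly 68.9127751854361 w 0.0855 Fu,n,z -0.49792304410766747 0.8308445978902808 -0.04674846688604384
scene [250. 235.] 0.7 theta 67.0 err px 1.2 edge x,z (np.float64(0.1302514367635203), np.float64(0.06228845468123222))
```

View pics/w5.png

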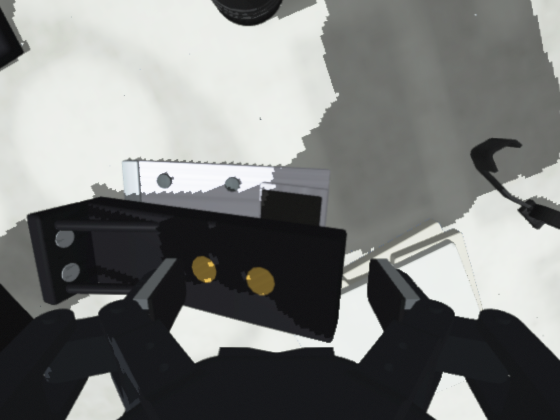

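The bracket lies on the rest: its end at column 342 is clear of the front finger (column 370). I'll lift straight up.

```bash
python3 -m inch '[[[1,0,0,-0.005,0],[1,0,0,-0.02,0],[1,0,0,-0.04,0],[1,0,0,-0.07,0],[1,0,0,-0.1,0],[1,0,0,-0.14,0],[1,0,0,-0.15,0],[1,0,0,-0.15,0]]]'
python3 - <<'E'
from st import *
th()
im=grab_frame("wrist");cv2.imwrite("pics/w6.png",im[...,::-1])
s=sense()
for q in ("barrel","block","clip"):
    for cam in("scene","top"):
        grab_frame(cam);print(q,cam,[(np.round(r["rect"]),round(r["conf"],2)) for r in search_frame(q,cam)][:2])
E
```

```text
time: 16.15
ee_pos: [0.6463, 0.0959, 0.265]
tcp_rot: [0.575, 3.087, 0.001]
contact_force: [-0.8, 0.9, -0.7]
width: 0.0853
finger_force: 0.0
t 16.15 tcp [0.6463 0.0959 0.265 ] rest x,y 0.0898573729291564 0.0013349331908628454 tooly 68.90548444841303 w 0.0853 Fu,n,z 0.534894595607231 1.0547160936276445 -0.713738705560655
wrist [310. 203.] 0.63 theta 57.00000000000001 err px 2.6 edge x,z (np.float64(0.11867188536427749), np.float64(0.08406642345462634))
scene [250. 234.] 0.75 theta 66.5 err px 1.1 edge x,z (np.float64(0.12976400052549503), np.float64(0.06342299325292235))
barrel scene [(array([318., 211., 346., 260.]), 0.59)]
barrel top [(array([244., 243., 266., 262.]), 0.76)]
block scene [(array([200., 180., 223., 201.]), 0.76)]
block top []
clip scene [(array([224., 289., 264., 315.]), 0.62)]
clip top [(array([198., 166., 219., 203.]), 0.61), (array([247., 241., 268., 261.]), 0.33)]
```

View pics/w6.png

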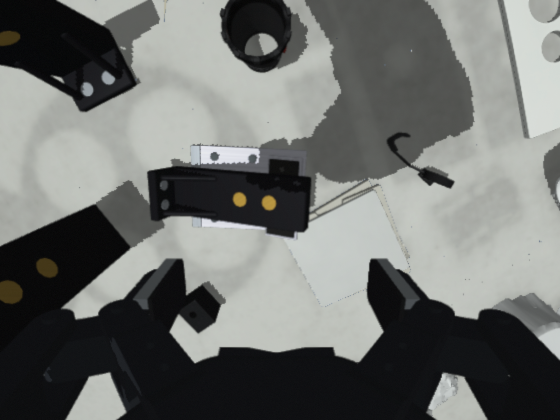

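The bracket lies along the rest with its end at (310,203), across the pad. The barrel, block and clip are where they were. One numeric check remains.

```bash
python3 - <<'E'
from st import *
s=sense()
for z in(.048,.055,.06):
    for p in((310,203),):
        q=onz("wrist",p,z,s);print(z,(q[:2]-O)@u,(q[:2]-O)@n)
    a,b=[onz("wrist",p,z+.015,s) for p in((311,178),(307,233))];d=b-a;print("end yaw",np.degrees(np.arctan2(d[1],d[0])),np.linalg.norm(d))
E
```

```text
0.048 0.12155545630915786 -0.004134962423711613
end yaw -23.43615942155777 0.051962657453809055
0.055 0.12075179060284057 -0.002350801178910227
end yaw -23.436159421557775 0.05062308764594304
0.06 0.1201777436697568 -0.0010764002897664389
end yaw -23.4361594215578 0.04966625206889593
```

Top edge at x ≈ 121 mm, y ≈ -2 mm, about 2° off square: all within limits. I'm handing it in.

```bash
python3 -c "
from bench import *
print(close_job())"
```

```text
the job is handed in; nothing more can be done
None
```

The bracket lies face down across the rest's pad, let down on a finger nearly all the way and never gripped; the barrel, block and clip show no movement in the last pictures, and the job is handed in at about 16 s of 48, with no verdict returned.

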